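Bring a cast under the dental surveyor and clamp its spindle at the ring mark

ROBOT

A 6-joint arm with a two-finger parallel gripper is mounted at the origin on a cart in front of the work surface, level with it; the furniture and walls round the work are solid. World frame = base frame: x ahead of the robot, y to its left, z up, the work surface at z = 0. Lengths are in mm, angles in rad, forces in N, time in s.
With the tool pointing down it reaches from about 350 to 925 mm from the base axis. Payload 6.4 kg.
Tool frame: the origin (TCP) lies midway between the tips of the shut fingers; the grasp point (between the pads) lies 19 mm behind it; z points along the fingers, y is the direction in which the jaws open and shut (so a half turn about z gives the same grasp; the last joint's range is limited). The gripper opens to 94 mm and grips with 3 to 60 N. Pads are 16 mm wide; open, the fingers measure 119 mm over their backs; the gripper's body (75 mm by 177 mm) begins 78 mm behind the grasp point.
Start: joints at [-0.174, 0.245, 1.558, -0, 1.339, -0.174], TCP at [650.011, 0.004, 205.455] pointing down, gripper open.
Joint ranges: [-3.13, 3.13], [-1.02, 2.26], [0.13, 2.54], [-0.95, 4.09], [0.21, 2.88], [-2.74, 2.74]. Speed limits (rad/s): [2.57, 2.57, 3.14, 3.14, 3.14, 3.14].

INTERFACE

Orientations are given as a rotation vector (axis times angle).
In Python, from plant import get_obs, imaging, robot gives the robot as it stands.
- The arm moves only by the tool move_arm, never from a script. Its argument "commands" is one flat list of numbers, 6 for each row, row after row: the shift along the tool's x, y, z in mm, then the turn, a rotation vector about the tool's x, y, z in degrees. In form: [x, y, z, rx, ry, rz, x, y, z, rx, ry, rz, ...]. A call has 1 to 12 rows; each row is the pose to reach, as a shift and turn from the pose commanded when the call began, along the tool's axes at that moment; what a row does not reach only later rows make up. A row lasts 1/12 s, in which the tool goes at most 41.7 mm and 7.16 degrees, less where a joint would pass 70% of its speed; a pose out of reach is approached as far as the arm can. A call with a gripper value outside its range is refused whole. "fingers" is the opening, from 0 (shut) to 1 (fully open), set as the call begins (left out, the last holds). The fingers move at their own pace and stop on an object; "force" is the grip in N (left out, the last holds). Time passes only in rows, so rows that repeat a pose let the fingers close. It gives the time, the measured TCP pose, the force and the opening at its end, in the units of the state.
- get_obs(): the state, without advancing time (a new reading comes with each control period).
- imaging.capture(name): name is "scene" or "side" or "wrist"; returns a dict with "pixels" (384x512x3 uint8, blue, green, red), "mtx" (3x3 intrinsics, pixels), "k1" (the pictures are not rectified: a ray, as slopes to the right and down, at radius r is drawn at 1 + k1 r^2 times it, then the intrinsics apply), "rvec" (rotation vector, rad) and "tvec" (3), from world to camera coordinates, as OpenCV has them. Camera axes: x right, y down, z forward; pixel columns grow to the right and rows downward; lengths in mm; the calibration is good to about 2 mm. A picture is of the moment at which its call begins. There is no depth.
- robot.job_done(): hands the job in, once; it reports no verdict.
The state is a dict: "time": time; "qpos": joint angles; "joint_vel": joint speeds; "effort": joint torques, N m; "ee_pos": TCP position; "tool_rot": TCP orientation; "contact_force": force on the tool from outside, world axes, zero at the start; "torque": the same for the moment, N m; "finger_gap": finger opening in mm.
Only numpy, scipy, OpenCV 4.12 (cv2) and the standard library are available. Lean on these libraries where they do the work, as an engineer would, in place of code of your own. Each camera call takes 0.05 s, during which the arm holds its last target.

TASK

Set up the surveyor: first push the cast carriage fully home along its slideway until it clicks into its detent, while the spindle is still up. Then take the spindle by its knob, draw it down until the red ring just sits on the clamp collar, and while you hold it there swing the red cam lever clockwise all the way shut. Do not let go of the knob: finish while still holding it, and leave everything else on the bench as it stands.

Things in the scene. Friction and masses are not known exactly. Their poses are not given: they have to be found in the camera images.
- surveyor: dental surveyor, fixed to the bench: light grey base plate (x -115 to +135, y +-65 mm), column at x = 102 mm, head (boss 42 mm across, 123 to 165 mm up; nothing fixed is higher). Origin: on the bench surface on the vertical spindle axis; z up, x along the slideway to the column, away from the robot, y left. On the head sits the dark clamp collar (38 mm diameter, top at z = 177 mm).
- carriage (a joint): travel in m of the cast carriage along the surveyor's x: 0 fully drawn out towards the robot, 0.045 fully home against its end stop with the cast under the spindle. It slides with about 1.5 N; a spring ball detent resists with about 4 N between 0.035 and 0.040 and then pulls it home and keeps it there. The first push has to carry it past 0.040, to the stop.
- push_plate (a point): middle of the robot's side (front face) of the carriage's upright black push plate, 44 mm wide across the slideway, 8 mm thick, from 26 to 60 mm above the bench (this point at 45 mm). It stands 150 mm in front of the spindle axis with the carriage drawn out and 105 mm in front of it when home.
- cast (a point): sand-coloured jaw model 59 x 64 x 24 mm held on the carriage's round table; this point is the centre of its underside, 44 mm above the bench. It need not be touched.
- spindle (a joint): how far in m the vertical spindle has been drawn down: 0 raised (a spring of about 3 to 5 N lifts it there whenever it is neither held nor clamped), 0.030 when the lower edge of the red ring on the spindle is level with the top of the clamp collar (the length mark), 0.038 end of travel.
- spindle_knob: black knurled knob on top of the spindle, upright cylinder 20 mm diameter, 33 mm high, that swivels freely on the spindle; origin at the centre of its underside, on the spindle axis, 216 mm above the bench when raised and 186 mm at the mark; z up. To be gripped from above; gripping fingers may turn with it about the vertical.
- clamp_lever (a joint): angle in rad of the red cam lever on the clamp collar, which turns about the spindle axis: 0 open, 0.785 fully shut, growing clockwise seen from above. At 0 the lever points 135 degrees from the surveyor's x axis towards its y axis (half left, half towards the robot), shut it points straight along the surveyor's +y (left). It needs about 0.05 to 0.09 N m, stays where it is left, begins to grip the spindle at about 0.4 and, shut, locks the spindle in height.
- lever_wing (a point): top edge, middle, of the lever's upright red wing: a plate 5.5 mm thick standing radially from 23 to 54 mm from the spindle axis, its top 215 mm above the bench (38 mm above the collar), so that it stands beside the lowered knob: the side of a finger that holds the knob can sweep it round. This point is 38.5 mm from the spindle axis.
- pot_pumice: bystander: white screw-lid pot, 69 mm diameter, 50 mm high, origin at the centre of its underside
- spirit_lamp: bystander: small glass lamp, 68 mm diameter, 72 mm high, origin at the centre of its underside
- mixing_bowl: bystander: green rubber bowl, 67 mm diameter, 37 mm high, origin at the centre of its underside
- wax_tin: bystander: flat grey tin 74 x 101 x 24 mm, origin at the centre of its underside
- tape_roll: bystander: yellow tape roll, 48 mm diameter, 12 mm high, origin at the centre of its underside
- caliper: bystander: sliding caliper 47 x 140 x 10 mm, long along its y, origin at the centre of its underside

How it is judged (in metres and radians):
On the way, in this order (a step that is already met when the one before it is completed fails the run):
1. the carriage is home in its detent, the spindle still up and the lever open (value of joint carriage above 0.042 m and value of joint spindle below 0.012 m and value of joint clamp_lever below 0.3 rad), for 0.2 s.
2. the spindle is held by its knob at the red ring mark (within 3 mm), the lever still open (value of joint carriage above 0.042 m and value of joint spindle between 0.027 and 0.033 m and contact force between the fingers and spindle_knob above 2 N and value of joint clamp_lever below 0.35 rad), for 0.2 s.
3. the lever is shut while the knob is held and the spindle is at the mark (value of joint clamp_lever above 0.73 rad and value of joint spindle between 0.027 and 0.033 m and contact force between the fingers and spindle_knob above 2 N), for 0.2 s.
At the end, for the whole second after the job is handed in: The carriage is home in its detent (joint over 0.042 m), the spindle is at its red ring mark (0.030 m, within 3 mm), the cam lever is shut (over 0.73 rad) and the fingers still grip the spindle knob (over 2 N) (all of step 3 and value of joint carriage above 0.042 m); the arm keeps its last pose, push and grip.
It fails at once if the spindle is lowered while the carriage is not home (its rod would strike the teeth) (value of joint spindle above 0.018 m and value of joint carriage below 0.036 m).
It fails at once if the lever is swung on towards shut while the spindle is more than 4 mm off its mark (value of joint clamp_lever above 0.45 rad and (value of joint spindle below 0.026 m or value of joint spindle above 0.034 m)).
It fails at once if the knob is let go while the lever is being shut (value of joint clamp_lever above 0.45 rad and contact force between the fingers and spindle_knob below 0.3 N).
It fails at once if a bystander is moved by more than 20 mm (distance of any of pot_pumice, spirit_lamp, mixing_bowl, wax_tin, tape_roll, caliper from where it was at the start of the episode above 0.02 m).
It also fails if it takes over 51 s, if anything falls off the work surface, if the arm or the gripper's body presses on something with over 40 N, if the wrist force passes 120 N, or if a joint passes its speed limit or range.

## Working session

There is one attempt and no reset: what is moved stays moved. The work goes in short steps, Python scripts to look and compute and a tool call to move; the robot and the scene stay as the last step left them, time stands still between calls to the robot, and variables do not carry over. Pictures are saved under pics/ and viewed, and the job is handed in when it is done.

Besides the shell and the picture viewer there is one more tool, called after "Emit:" as name(argument=value, ...), one argument or row to a line, values as JSON. move_arm: Moves the arm, as the interface text tells. Its arguments: {"type":"object","properties":{"commands":{"type":"array"},"fingers":{"type":"number"},"force":{"type":"number"}},"required":["commands"]}

```bash
ls; mkdir -p pics; python3 - <<'E'
from plant import get_obs, imaging, robot
import cv2
print(get_obs())
for n in ["scene","side","wrist"]:
    c=imaging.capture(n); cv2.imwrite(f"pics/{n}0.png",c["pixels"]); print(n,c["mtx"].tolist(),c["k1"],c["rvec"],c["tvec"])
E
```

```text
pics
{'time': 0.0, 'qpos': array([-1.74139949e-01,  2.45774558e-01,  1.55898132e+00, -4.29439557e-05,
        1.33872372e+00, -1.74094139e-01]), 'joint_vel': array([-1.15410196e-03, -3.21640110e-04,  5.55700216e-05,  5.96632588e-04,
       -7.02300557e-05,  1.82639090e-03]), 'effort': array([ 8.38778797e-04, -4.15839279e+01, -3.14599335e+01,  6.84806099e-02,
        3.33599187e-02, -1.41738678e-04]), 'ee_pos': array([6.49402890e+02, 7.31056614e-02, 2.04388229e+02]), 'tool_rot': array([-2.22040528e+00, -2.22032558e+00,  1.75398598e-03]), 'contact_force': array([0.20286024, 0.02179839, 0.59014031]), 'torque': array([-0.01411003,  0.05316854, -0.01796444]), 'finger_gap': 94.03580798333161}
scene [[396.23748516456243, 0.0, 258.0132588932899], [0.0, 396.23748516456243, 195.1635161032631], [0.0, 0.0, 1.0]] -0.10169567528397545 [ 1.2701414  -2.25675693  0.95428309] [302.1734928  452.06533012 973.38076613]
side [[415.3396142467179, 0.0, 257.6526464863411], [0.0, 415.3396142467179, 197.01749301459208], [0.0, 0.0, 1.0]] -0.05838691827209967 [ 1.99487721 -0.33746479  0.23948939] [-557.79971381  215.29361714 1000.83072712]
wrist [[315.83405840780887, 0.0, 255.63606929635287], [0.0, 315.83405840780887, 191.0368500512456], [0.0, 0.0, 1.0]] -0.06705606635696097 [-2.85143093e+00 -1.30616482e-03  3.09168097e-03] [-649.37601155  -30.16523803  393.37037955]
```

View pics/scene0.png

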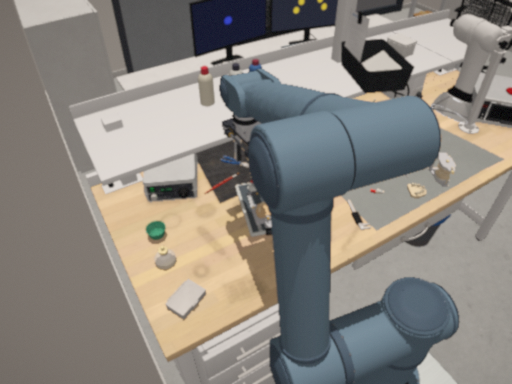

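View pics/side0.png

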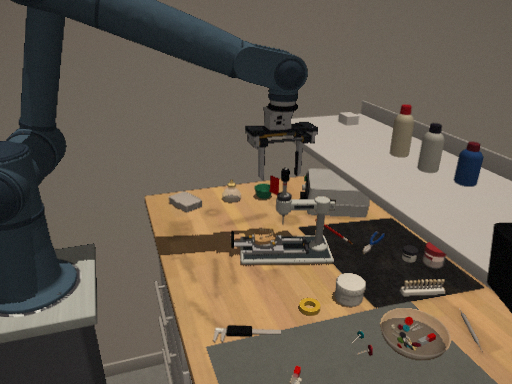

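View pics/wrist0.png

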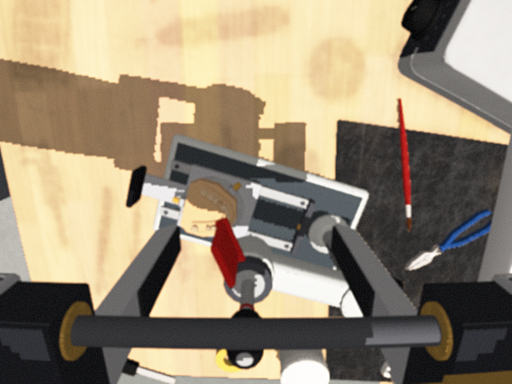

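```bash
cat > h.py <<'E'
import numpy as np, cv2
from plant import get_obs, imaging, robot
def cap(n,f=None):
    c=imaging.capture(n)
    if f: cv2.imwrite(f"pics/{f}.png",c["pixels"]); np.savez(f"pics/{f}.npz",**{k:c[k] for k in("mtx","k1","rvec","tvec")})
    return c
def ray(c,p):
    # k1 multiplies by (1+k1 r^2): OpenCV model
    d=np.array([float(c["k1"]),0,0,0,0]); u=cv2.undistortPointsIter(np.array([[p]],float),c["mtx"],d,None,None,(3,50,1e-9))[0,0]
    R=cv2.Rodrigues(c["rvec"])[0]; o=-R.T@np.array(c["tvec"]).ravel(); return o,R.T@np.array([u[0],u[1],1.])
def onz(c,p,z):
    o,d=ray(c,p); return o+d*(z-o[2])/d[2]
def proj(c,P):
    return cv2.projectPoints(np.array(P,float).reshape(-1,3),c["rvec"],c["tvec"],c["mtx"],np.array([float(c["k1"]),0,0,0,0]))[0][:,0]
def tri(obs):
    A=0;b=0
    for c,p in obs:
        o,d=ray(c,p); d/=np.linalg.norm(d); M=np.eye(3)-np.outer(d,d); A=A+M; b=b+M@o
    return np.linalg.solve(A,b)
def crop(f,x0,y0,x1,y1,s,out):
    im=cv2.imread(f"pics/{f}.png")[y0:y1,x0:x1]; cv2.imwrite(f"pics/{out}.png",cv2.resize(im,None,fx=s,fy=s,interpolation=cv2.INTER_CUBIC))
E
python3 - <<'E'
from h import *
c=cap("side","side1");w=cap("wrist","wrist1")
crop("side1",220,160,350,280,6,"side1c"); crop("wrist1",110,110,390,384,2.1,"wrist1c")
E
```

```text
(no output)
```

View pics/side1c.png

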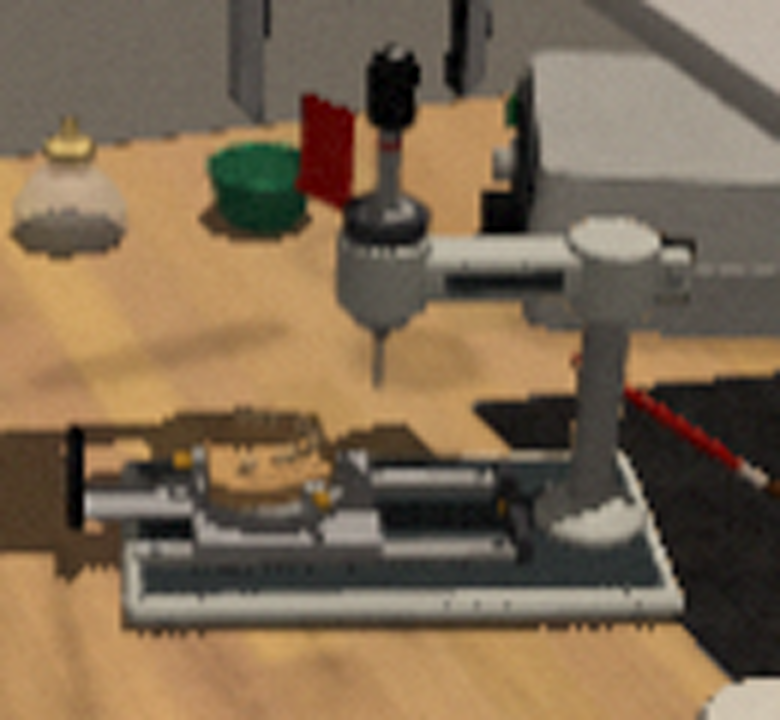

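View pics/wrist1c.png

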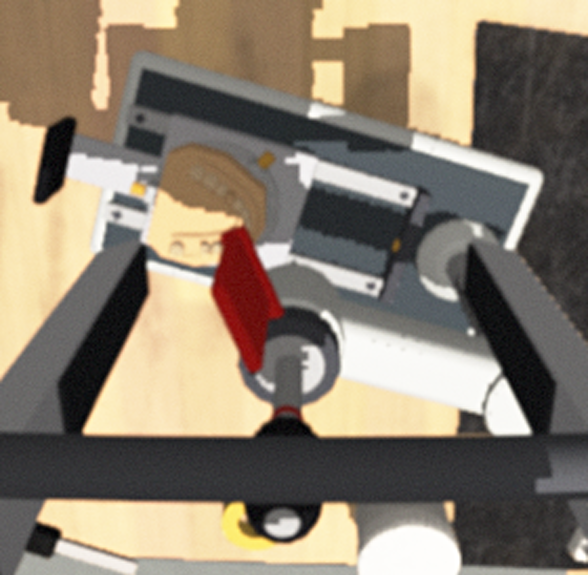

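```bash
cat > fit.py <<'E'
from h import *
from scipy.optimize import least_squares
def ld(f): return dict(np.load(f"pics/{f}.npz"))
s,w=ld("side1"),ld("wrist1")
S=lambda x,y:(s,(x/6+220-.4,y/6+160-.4)); W=lambda x,y:(w,(x/2.1+110-.3,y/2.1+110-.3))
k=np.array([*tri([S(394,54),W(283,523)])]); print("knob tri",k, onz(*S(394,54),249),onz(*W(283,523),249))
a=np.deg2rad(135); 
wing=lambda r,z:(r*np.cos(a),r*np.sin(a),z)
M=[((0,0,249),S(394,54)),((0,0,249),W(283,523)),
 ((0,0,177),S(386,205)),((0,0,177),W(290,355)),
 (wing(54,215),S(303,93)),(wing(23,215),S(354,105)),(wing(54,215),W(213,290)),(wing(23,215),W(252,370)),
 ((-115,65,'h'),W(133,55)),((135,65,'h'),W(543,178)),((-115,-65,'h'),S(125,598)),((135,-65,'h'),S(683,603)),((-146,0,60),S(76,432)),((-146,22,60),W(70,120)),((-146,-22,60),W(45,198))]
def res(p):
    c,sn=np.cos(p[2]),np.sin(p[2]); r=[]
    for P,(cam,px) in M:
        z=p[3] if P[2]=='h' else P[2]
        q=(p[0]+c*P[0]-sn*P[1],p[1]+sn*P[0]+c*P[1],z); r+=list(proj(cam,q)[0]-px)
    return np.array(r)
f=least_squares(res,[k[0],k[1],-.25,10],loss='soft_l1'); print(f.x,np.degrees(f.x[2])); print(res(f.x).reshape(-1,2).round(1))
R=cv2.Rodrigues(w["rvec"])[0]; print(-R.T@w["tvec"])
E
python3 fit.py
```

```text
knob tri [644.03193882 -51.76654683 248.98228499] [644.00946467 -51.80866604 249.        ] [644.03564975 -51.75059262 249.        ]
[ 6.44727302e+02 -5.06286199e+01 -3.08383884e-01  1.62119713e+01] -17.669095032284154
[[  0.1  -0.2]
 [  1.2  -1.6]
 [  0.1   0.3]
 [  0.9   4.5]
 [ -1.1  -0.1]
 [ -0.7   1.1]
 [ -6.1   1.3]
 [  0.4   3.1]
 [  0.9  -4.6]
 [  3.9  -0.4]
 [ -0.5   0.7]
 [  0.6  -0.9]
 [ -3.7   1.4]
 [-17.   -0.8]
 [-12.6  -0.6]]
[650.2750722   84.00860238 384.38926872]
```

```bash
python3 - <<'E'
from h import *
crop("wrist1",110,150,280,290,4.6,"w2"); 
im=cv2.imread("pics/wrist1.png")[110:250,110:290]
E
```

```text
(no output)
```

View pics/w2.png

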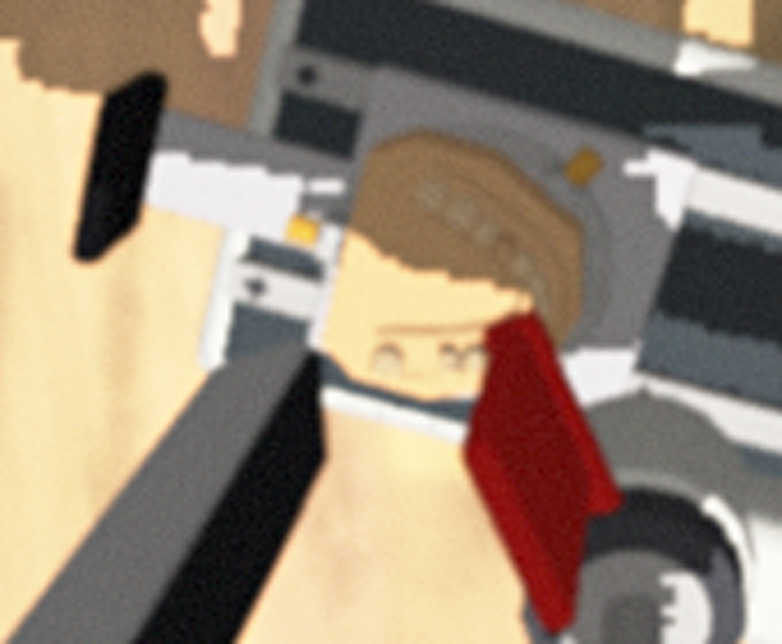

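```bash
python3 - <<'E'
t=open('fit.py').read()
i=t.index('M=[');j=t.index('def res')
t=t[:i]+'''V=lambda x,y:(w,(x/4.6+110-.4,y/4.6+150-.4))
M=[((0,0,249),S(394,54)),((0,0,249),W(283,523)),
 (wing(54,215),S(303,93)),(wing(23,215),S(354,105)),(wing(54,215),V(478,443)),(wing(23,215),V(562,625)),
 ((-115,65,'h'),W(133,52)),((135,65,'h'),W(545,176)),((-115,-65,'h'),S(125,598)),((135,-65,'h'),S(683,603)),((-150,22,60),V(105,95)),((-150,-22,60),V(75,255)),((-150,0,60),S(70,432))]
'''+t[j:]
open('fit.py','w').write(t)
E
python3 fit.py
```

```text
knob tri [644.03193882 -51.76654683 248.98228499] [644.00946467 -51.80866604 249.        ] [644.03564975 -51.75059262 249.        ]
[ 6.46116429e+02 -5.13711445e+01 -2.96047121e-01  1.61592468e+01] -16.962250595875968
[[ 0.7 -0.2]
 [ 3.8 -0.5]
 [-0.7  0. ]
 [-0.2  1.2]
 [-7.   4.8]
 [ 0.2  4.8]
 [ 1.2 -1.5]
 [ 3.9 -0.3]
 [ 0.4  1. ]
 [ 1.4 -1.1]
 [-9.3 -3.1]
 [-9.6 -0.4]
 [-3.6  1.8]]
[650.2750722   84.00860238 384.38926872]
```

```bash
cat >> fit.py <<'E'
print('---')
for h in (10,14,18):
    A,B,C=onz(*W(133,52),h),onz(*W(545,176),h),onz(*W(93,248),h); d=B-A
    D,E=onz(*S(125,598),h),onz(*S(683,603),h); e=E-D
    print(h,A,B,C,np.degrees(np.arctan2(d[1],d[0])),np.linalg.norm(d),np.linalg.norm(C-A),'side',D,E,np.degrees(np.arctan2(e[1],e[0])),np.linalg.norm(e))
for n,px in (('plate L',V(105,95)),('plate R',V(75,255)),('plate s',S(70,432))): print(n,onz(*px,60))
for n,px in (('out',V(478,443)),('in',V(562,625)),('outS',S(303,93)),('inS',S(354,105))): print(n,onz(*px,215), onz(*px,215)[:2]-k[:2])
print(tri([V(478,443),S(303,93)]),tri([V(562,625),S(354,105)]))
E
python3 fit.py | sed -n '/---/,$p'
```

```text
---
10 [551.97328339  41.89779879  10.        ] [791.71439052 -30.88559779  10.        ] [518.27081762 -77.57054903  10.        ] -16.887851585517247 250.5458466414784 124.13114971734463 side [520.33513712 -66.30660236  10.        ] [ 755.14916539 -148.61711911   10.        ] -19.317345621026984 248.82252518953035
14 [553.02354628  42.34771343  14.        ] [790.20324338 -29.65806047  14.        ] [519.68115991 -75.84422657  14.        ] -16.887851585517254 247.8689980501977 122.80492420728697 side [518.52440582 -71.95177677  14.        ] [ 751.83573377 -153.73554458   14.        ] -19.317345621026966 247.23017701502516
18 [554.07380917  42.79762808  18.        ] [788.69209624 -28.43052315  18.        ] [521.0915022 -74.1179041  18.       ] -16.887851585517243 245.19214945891713 121.47869869722929 side [516.71367452 -77.59695118  18.        ] [ 748.52230214 -158.85397005   18.        ] -19.317345621026966 245.63782884051977
plate L [518.76333015  10.03656491  60.        ]
plate R [507.04980295 -29.1115569   60.        ]
plate s [514.80330347  -1.27739635  60.        ]
out [ 6.25072002e+02 -5.43440600e-01  2.15000000e+02] [-18.95993641  51.22310623]
in [635.27430445 -27.61801667 215.        ] [-8.75763437 24.14853015]
outS [622.54003672  -4.18240836 215.        ] [-21.4919021   47.58413847]
inS [638.87647389 -23.61257222 215.        ] [-5.15546493 28.15397461]
[624.37378446  -1.06681449 213.55196444] [636.32527214 -27.02015814 216.56046088]
```

Emit:
move_arm(
  commands=[0,0,-40,0,0,0,0,0,-80,0,0,0,0,0,-90,0,0,0,0,-40,-90,0,0,-7,-2,-80,-90,0,0,-14,-2,-120,-90,0,0,-21,-2,-150,-90,0,0,-28,-2,-168,-90,0,0,-35,-2,-168,-90,0,0,-42,-2,-168,-90,0,0,-49,-2,-168,-90,0,0,-56,-2,-168,-90,0,0,-63],
  fingers=0,
  force=40,
)

```text
time: 1.25
ee_pos: [481.8, -2.0, 295.4]
tool_rot: [0.724, 3.057, -0.0]
contact_force: [0.3, 0.1, 0.4]
finger_gap: 17.3
```

Emit:
move_arm(
  commands=[0,0,0,0,0,-7,0,0,0,0,0,-10,0,0,0,0,0,-10,0,0,0,0,0,-10],
)

```text
time: 1.58
ee_pos: [481.9, -2.0, 295.4]
tool_rot: [-0.467, -3.107, -0.0]
contact_force: [0.0, 0.6, -0.6]
finger_gap: 0.7
```

```bash
python3 - <<'E'
from h import *
o=get_obs(); print(o); print(cv2.Rodrigues(o['tool_rot'])[0].round(3))
w=cap("wrist","wrist2"); cap("side","side2")
E
```

```text
{'time': 1.5833, 'qpos': array([-2.39937547e-01, -2.25543095e-01,  1.86893426e+00,  1.33179123e-05,
        1.49823592e+00, -1.51242921e+00]), 'joint_vel': array([ 0.00134517,  0.00098304, -0.00089101,  0.00022227, -0.00140711,
        0.00207569]), 'effort': array([-1.88495600e-03, -2.35768926e+01, -3.28569174e+01, -1.25889078e-02,
        7.43409363e-02, -5.38443751e-02]), 'ee_pos': array([481.94344561,  -1.98307647, 295.35131487]), 'tool_rot': array([-4.66837030e-01, -3.10667986e+00, -2.56812058e-05]), 'contact_force': array([ 0.03620281,  0.59812498, -0.56038277]), 'torque': array([ 0.07918889, -0.04128662, -0.03538838]), 'finger_gap': 0.6720593144712956}
[[-0.956  0.294 -0.   ]
 [ 0.294  0.956  0.   ]
 [ 0.     0.    -1.   ]]
```

View pics/wrist2.png

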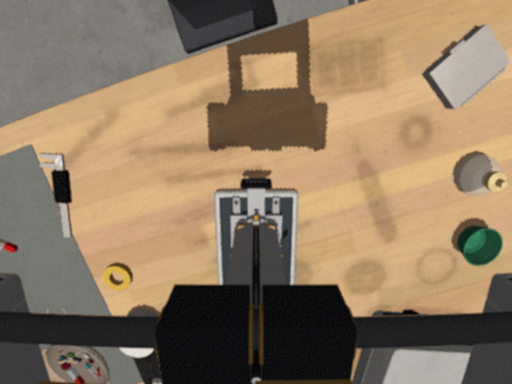

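View pics/side2.png

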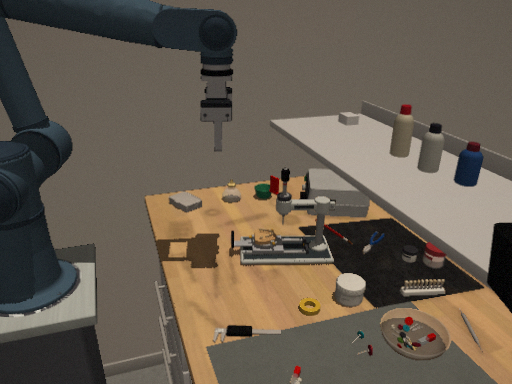

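```bash
python3 - <<'E'
from h import *
crop("wrist2",205,165,310,295,5,"w2c")
E
```

```text
(no output)
```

View pics/w2c.png

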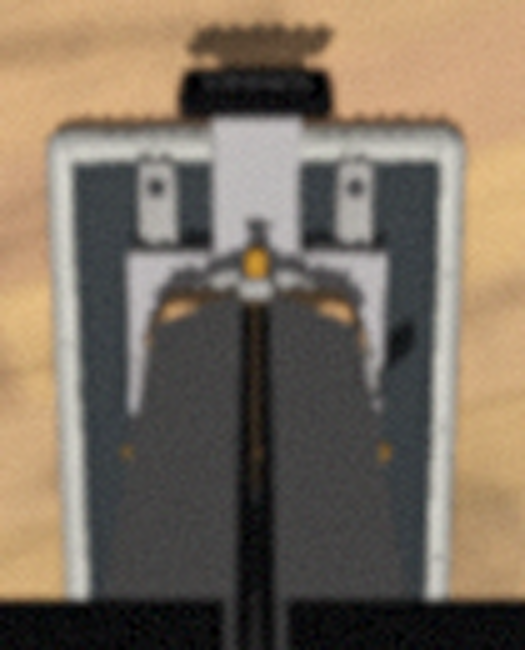

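```bash
python3 - <<'E'
from h import *
w=dict(np.load("pics/wrist2.npz"))
P=lambda x,y:(x/5+205-.4,y/5+165-.4)
ax=np.array([644,-51.8]);u=np.array([np.cos(np.radians(-17)),np.sin(np.radians(-17))]);v=np.array([-u[1],u[0]])
for x,y,z in [(183,72,26),(330,72,26),(183,92,60),(330,92,60),(183,113,60),(330,113,60),(50,125,14),(463,125,14),(65,600,14),(453,600,14)]:
    q=onz(w,P(x,y),z)[:2]; print(z,q,(q-ax)@u,(q-ax)@v)
E
```

```text
26 [506.33118545 -31.44064548] -137.60584128874694 -20.780718441226146
26 [518.97197453   9.79075647] -137.57228984913132 22.344876389204508
60 [503.81243238 -29.03812348] -140.71696628502292 -19.219587351587663
60 [515.53866437   9.21144384] -140.6862060617955 20.78707421925809
60 [509.47066369 -30.85450445] -134.77491436578038 -19.302294385247453
60 [521.24240623   7.54483447] -134.74442117139213 20.860900488070516
14 [513.06862415 -76.72391609] -117.92324959129854 -62.115489049486136
14 [549.92700729  43.51024175] -117.82846819334083 63.64135622903031
14 [ 671.88592273 -127.05813022] 48.67078835608158 -63.81665309087084
14 [710.14357099  -2.18473891] 48.74731304490176 66.78581875546314
```

Emit:
move_arm(
  commands=[0,0,40,0,0,0,0,0,80,0,0,0,0,0,120,0,0,0,0,0,160,0,0,0,0,0,200,0,0,0,0,0,230,0,0,0,0,0,250,0,0,0,0,0,255,0,0,0,0,0,255,0,0,0],
)

```text
time: 2.43
ee_pos: [480.8, -1.7, 39.1]
tool_rot: [-0.465, -3.104, -0.001]
contact_force: [-0.0, 0.0, 1.1]
finger_gap: 0.7
```

Emit:
move_arm(
  commands=[-5,0,0,0,0,0,-10,0,0,0,0,0,-15,0,0,0,0,0,-20,0,0,0,0,0,-25,0,0,0,0,0,-30,0,0,0,0,0,-33,0,0,0,0,0,-36,0,0,0,0,0,-40,0,0,0,0,0,-43,0,0,0,0,0,-46,0,0,0,0,0],
)

```text
time: 3.35
ee_pos: [525.9, -15.4, 40.3]
tool_rot: [-0.464, -3.106, -0.0]
contact_force: [-5.0, 1.8, 3.5]
finger_gap: 0.5
```

Emit:
move_arm(
  commands=[-3,0,0,0,0,0,-6,0,0,0,0,0,-9,0,0,0,0,0,-11,0,0,0,0,0],
)

```text
time: 3.68
ee_pos: [533.9, -17.8, 40.0]
tool_rot: [-0.463, -3.099, -0.002]
contact_force: [-17.8, 4.3, 13.3]
finger_gap: 0.2
```

```bash
python3 - <<'E'
from h import *
print(get_obs()['contact_force'],get_obs()['ee_pos']);cap("side","side3");crop("side3",220,160,350,280,6,"side3c")
E
```

```text
[-17.80109718   4.33034936  13.30861241] [533.8545105  -17.80363171  39.98021888]
```

View pics/side3c.png

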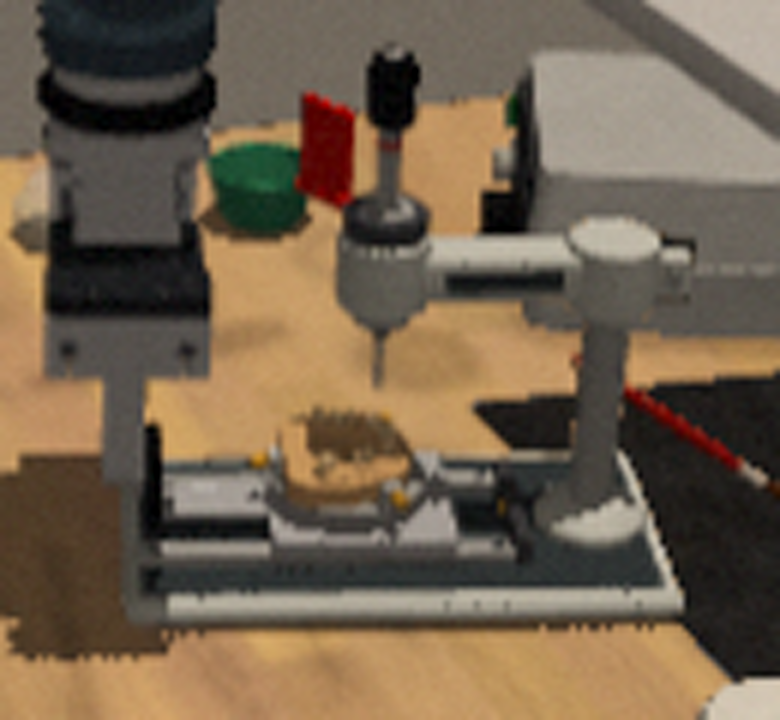

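```bash
python3 - <<'E'
from h import *
s=dict(np.load("pics/side3.npz"))
ax=np.array([644,-51.8]);u=np.array([np.cos(np.radians(-17)),np.sin(np.radians(-17))]);v=np.array([-u[1],u[0]])
for a in (-105,-110,-138): 
    for b in (-22,22):
        q=ax+a*u+b*v; print(a,b,[((proj(s,(*q,z))[0]-(220-.4,160-.4))*6).round() for z in (60,26)])
E
```

```text
-105 -22 [array([145., 468.]), array([144., 533.])]
-105 22 [array([143., 419.]), array([142., 482.])]
-110 -22 [array([133., 468.]), array([133., 533.])]
-110 22 [array([132., 419.]), array([132., 482.])]
-138 -22 [array([ 70., 469.]), array([ 71., 534.])]
-138 22 [array([ 71., 419.]), array([ 72., 483.])]
```

Emit:
move_arm(
  commands=[10,0,0,0,0,0,30,0,0,0,0,0,45,0,0,0,0,0,45,0,-40,0,0,0,45,0,-80,0,0,0,45,0,-120,0,0,0,45,0,-160,0,0,0,45,0,-200,0,0,0,45,0,-240,0,0,0,45,0,-270,0,0,0,45,0,-270,0,0,0,45,0,-270,0,0,0],
)

```text
time: 4.73
ee_pos: [494.8, -5.9, 312.8]
tool_rot: [0.464, 3.101, -0.001]
contact_force: [-0.5, 0.6, -0.2]
finger_gap: 0.0
```

```bash
python3 - <<'E'
from h import *
o=get_obs();print(o['contact_force'],o['ee_pos'],o['time']); R=cv2.Rodrigues(o['tool_rot'])[0]
t=np.array([644,-51.8+4.3,o['ee_pos'][2]]); print((R.T@(t-o['ee_pos'])).round(1), np.degrees(np.arctan2(R[1,1],R[0,1])))
cap("side","side4");crop("side4",220,160,350,280,6,"side4c"); cap("wrist","wrist4")
E
```

```text
[-0.54531229  0.58819587 -0.21470821] [494.76551019  -5.85719742 312.75144478] 4.7333
[-154.9    3.8    0.9] 72.99451205295252
```

View pics/side4c.png

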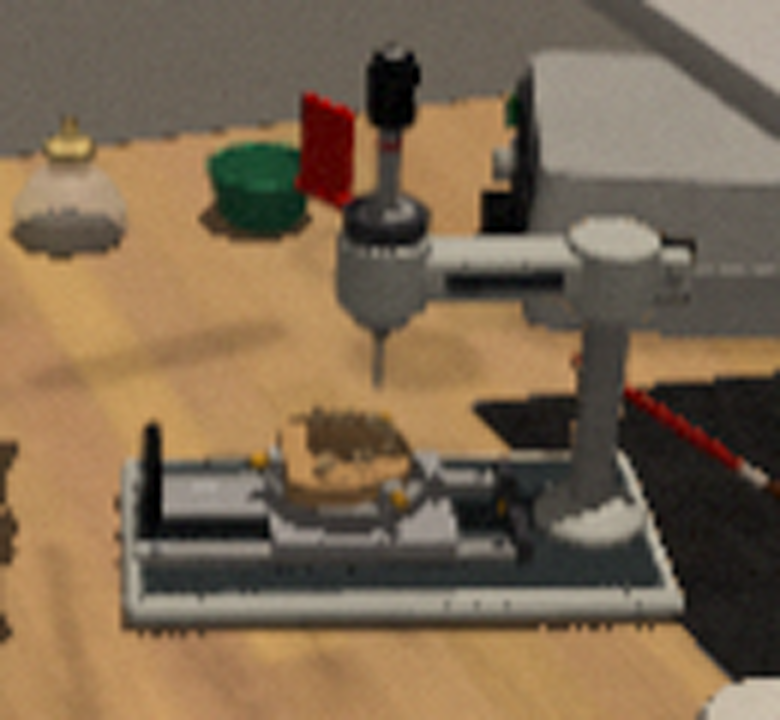

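Emit:
move_arm(
  commands=[-40,1,0,0,0,7,-80,2,0,0,0,14,-120,3,0,0,0,21,-145,4,0,0,0,28,-155,4,0,0,0,35,-155,4,0,0,0,42,-155,4,0,0,0,49,-155,4,0,0,0,56,-155,4,0,0,0,63,-155,4,0,0,0,70,-155,4,0,0,0,73,-155,4,0,0,0,73],
  fingers=0.6,
)

```text
time: 5.83
ee_pos: [642.1, -46.8, 307.5]
tool_rot: [-2.22, -2.218, 0.003]
contact_force: [0.0, -0.6, -1.1]
finger_gap: 56.2
```

```bash
python3 - <<'E'
from h import *
o=get_obs();print(o['contact_force'],o['ee_pos'],o['time'],o['finger_gap'],o['qpos']); R=cv2.Rodrigues(o['tool_rot'])[0]
print(R.round(3))
cap("side","side5");crop("side5",220,100,350,220,6,"side5c"); cap("wrist","wrist5")
E
```

```text
[ 0.04570842 -0.60298638 -1.06653403] [642.05512341 -46.83409455 307.4718035 ] 5.8333 56.163538194091096 [-2.48610099e-01  1.70254567e-01  1.45972179e+00 -4.29920030e-05
  1.51582172e+00 -2.47784179e-01]
[[ 0.001  1.    -0.004]
 [ 1.    -0.001  0.001]
 [ 0.001 -0.004 -1.   ]]
```

View pics/wrist5.png

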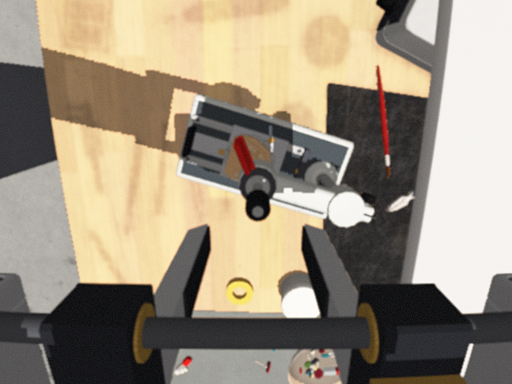

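View pics/side5c.png

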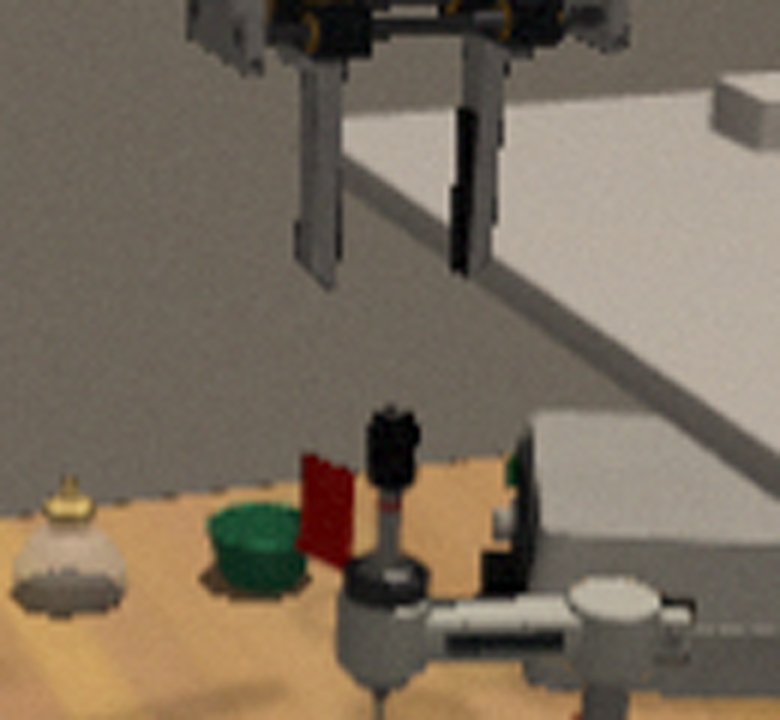

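Emit:
move_arm(
  commands=[0,0,0,0,0,0,0,0,0,0,0,0,0,0,0,0,0,0],
)

```text
time: 6.18
ee_pos: [642.8, -47.0, 310.2]
tool_rot: [-2.221, -2.222, 0.0]
contact_force: [-0.1, 0.3, 0.3]
finger_gap: 56.3
```

```bash
python3 - <<'E'
from h import *
o=get_obs();print(o['ee_pos'],o['time'])
cap("wrist","wrist6"); crop("wrist6",195,120,305,230,5,"w6c")
E
```

```text
[642.81585279 -46.97416384 310.15621728] 6.1833
```

View pics/w6c.png

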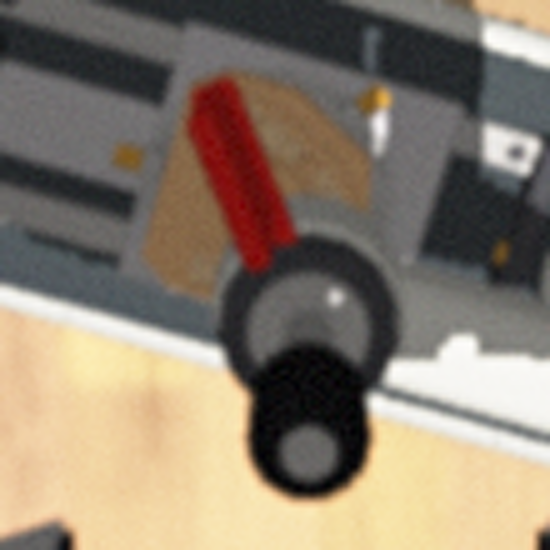

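```bash
python3 - <<'E'
from h import *
w=dict(np.load("pics/wrist6.npz"));P=lambda x,y:(x/5+195-.4,y/5+120-.4)
for p,z in [((308,453),249),((309,439),249),((309,439),245),((311,322),177)]: print(onz(w,P(*p),z))
for p in [(200,105),(258,262)]: print('wing',onz(w,P(*p),215))
E
```

```text
[643.58785746 -51.17036721 249.        ]
[643.74561552 -48.76349474 249.        ]
[643.75369207 -50.1880419  245.        ]
[644.2561104  -48.93344733 177.        ]
wing [6.24776835e+02 5.62022416e-01 2.15000000e+02]
wing [634.65460864 -27.40640697 215.        ]
```

Emit:
move_arm(
  commands=[1,1,20,0,0,0,1,1,45,0,0,0,1,1,65,0,0,0,1,1,80,0,0,0,1,1,88,0,0,0,1,1,91,0,0,0,1,1,91,0,0,0,1,1,91,0,0,0],
)

```text
time: 6.9
ee_pos: [644.5, -46.2, 220.7]
tool_rot: [2.22, 2.22, 0.002]
contact_force: [0.1, 0.0, 0.5]
finger_gap: 56.4
```

```bash
python3 - <<'E'
from h import *
o=get_obs();print(o['contact_force'],o['ee_pos'],o['time'],o['finger_gap'])
cap("side","side7");crop("side7",220,120,350,220,6,"side7c"); cap("wrist","wrist7");crop("wrist7",180,180,340,384,3,"w7c")
E
```

```text
[0.12681181 0.00701987 0.52978139] [644.52368982 -46.16553897 220.73647949] 6.9 56.43514318127693
```

View pics/w7c.png

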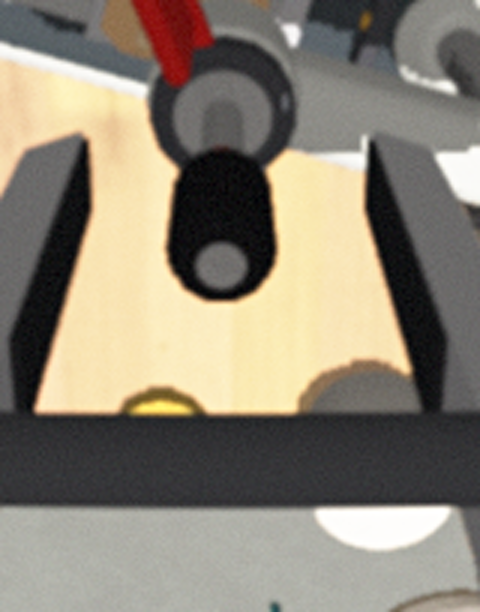

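View pics/side7c.png

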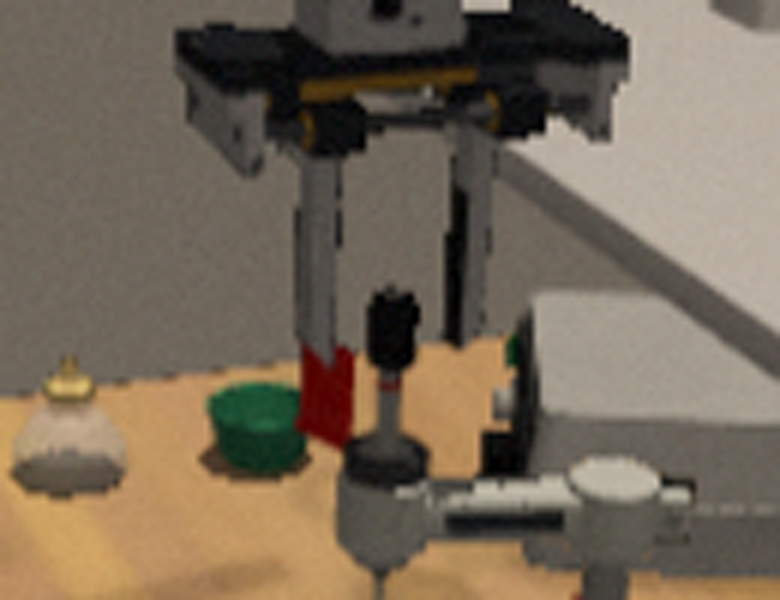

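Emit:
move_arm(
  commands=[0,-1,0,0,0,0,0,-1,0,0,0,0,0,-1,0,0,0,0,0,-1,0,0,0,0,0,-1,0,0,0,0,0,-1,0,0,0,0,0,-1,0,0,0,0,0,-1,0,0,0,0],
  fingers=0,
  force=40,
)

```text
time: 7.67
ee_pos: [643.3, -46.0, 219.5]
tool_rot: [2.221, 2.221, 0.001]
contact_force: [2.7, -0.4, -0.8]
finger_gap: 19.3
```

```bash
python3 - <<'E'
from h import *
o=get_obs();print(o['contact_force'],o['torque'],o['ee_pos'],o['time'],o['finger_gap'])
cap("side","side8");crop("side8",240,120,340,220,7,"side8c"); cap("wrist","wrist8");crop("wrist8",180,180,340,384,3,"w8c")
E
```

```text
[ 2.72234786 -0.39020594 -0.84363938] [ 0.048872   -0.44171793  0.0212181 ] [643.30935275 -45.99184501 219.52949173] 7.6667 19.297459167169084
```

View pics/w8c.png

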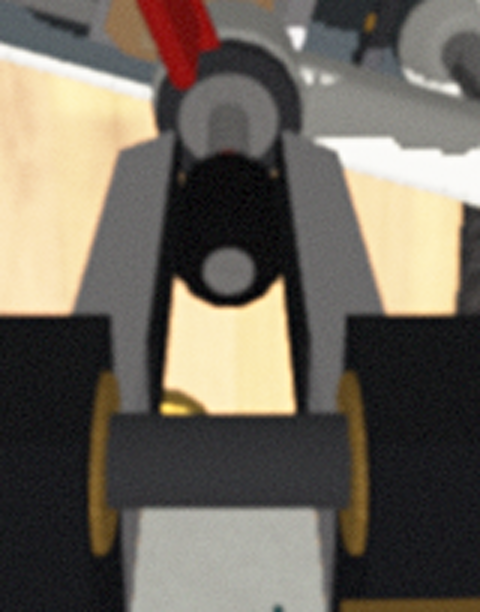

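View pics/side8c.png

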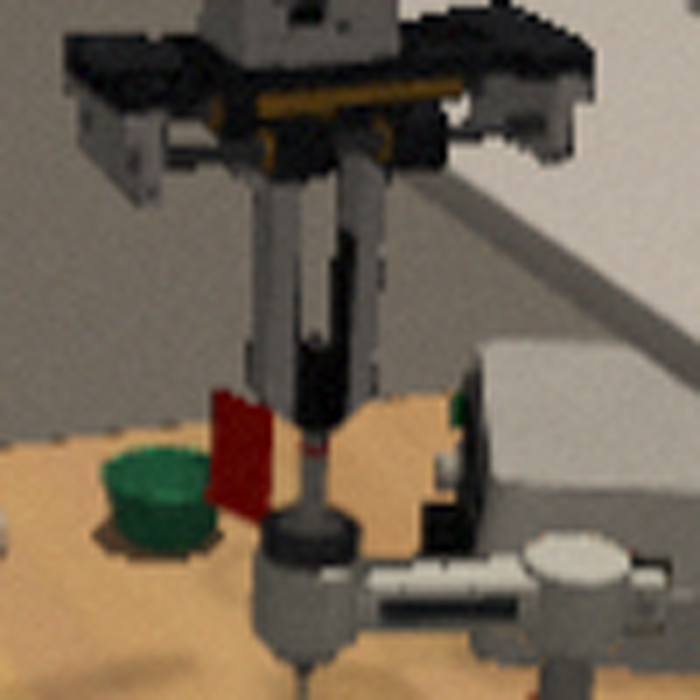

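Emit:
move_arm(
  commands=[0,0,4,0,0,0,0,0,8,0,0,0,0,0,12,0,0,0,0,0,16,0,0,0,0,0,20,0,0,0,0,0,24,0,0,0,0,0,27,0,0,0,0,0,29,0,0,0,0,0,30,0,0,0,0,0,30,0,0,0,0,0,30,0,0,0,0,0,30,0,0,0],
)

```text
time: 8.77
ee_pos: [643.2, -46.0, 189.7]
tool_rot: [2.221, 2.221, 0.001]
contact_force: [4.0, 1.2, 3.8]
finger_gap: 19.2
```

```bash
python3 - <<'E'
from h import *
o=get_obs();print(o['contact_force'],o['torque'],o['ee_pos'],o['time'],o['finger_gap'])
cap("side","side9");crop("side9",250,150,320,220,10,"side9c"); cap("wrist","wrist9");crop("wrist9",180,180,340,384,3,"w9c")
E
```

```text
[3.99263407 1.17533571 3.76922639] [ 0.11327328 -0.80243827  0.03115109] [643.24884612 -46.00718855 189.7322071 ] 8.7667 19.1795231760208
```

View pics/w9c.png

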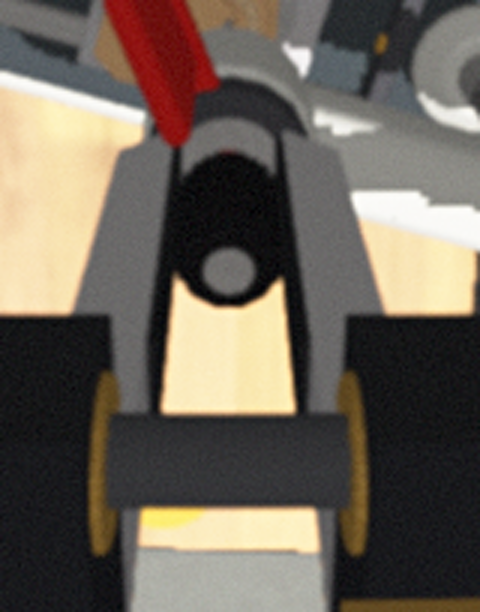

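View pics/side9c.png

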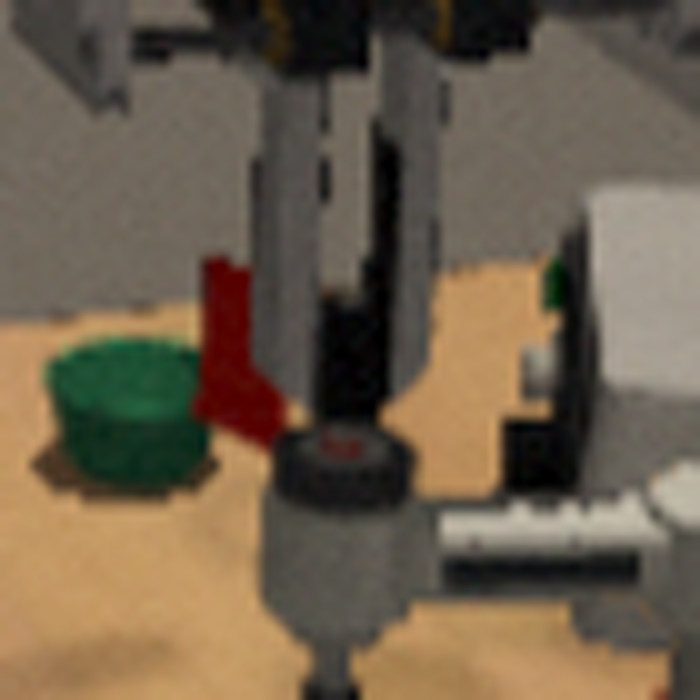

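Emit:
move_arm(
  commands=[0,0.7,0,0,0,0,0,0.7,0,0,0,0,0,0.7,0,0,0,0,0,1,0,0,0,4,0,1.3,0,0,0,8,-0.1,1.6,0,0,0,12,-0.2,1.9,0,0,0,16,-0.3,2.2,0,0,0,20,-0.3,2.2,0,0,0,20,-0.3,2.2,0,0,0,20],
)

```text
time: 9.7
ee_pos: [645.1, -46.3, 189.4]
tool_rot: [-2.572, -1.804, 0.0]
contact_force: [4.0, 1.3, 4.4]
finger_gap: 19.0
```

```bash
python3 - <<'E'
from h import *
o=get_obs();print(o['contact_force'],o['torque'],o['ee_pos'],o['time'],o['finger_gap'])
cap("side","side10");crop("side10",250,150,320,220,10,"side10c"); cap("wrist","wrist10");crop("wrist10",180,180,340,384,3,"w10c")
E
```

```text
[3.96936438 1.27557112 4.38620972] [ 0.05691536 -0.59819834 -0.00752085] [645.05754909 -46.32847697 189.41897234] 9.7 19.018740800513047
```

View pics/w10c.png

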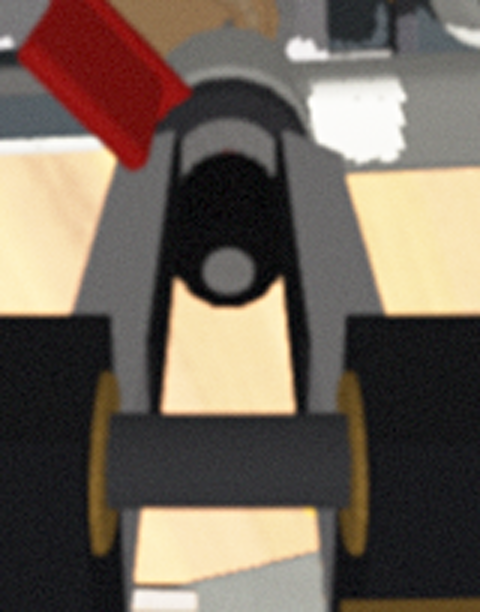

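Emit:
move_arm(
  commands=[0.3,0.9,0,0,0,0,0.3,1.2,0,0,0,4,0.3,1.5,0,0,0,8,0.2,1.8,0,0,0,12,0.1,2.1,0,0,0,16,0,2.4,0,0,0,20,0,2.4,0,0,0,20,0,2.4,0,0,0,20],
)

```text
time: 10.47
ee_pos: [646.7, -47.2, 189.0]
tool_rot: [-2.845, -1.33, 0.003]
contact_force: [0.6, 0.5, 4.7]
finger_gap: 19.0
```

```bash
python3 - <<'E'
from h import *
o=get_obs();print(o['contact_force'],o['torque'],o['ee_pos'],o['time'],o['finger_gap'])
R=cv2.Rodrigues(o['tool_rot'])[0];print(np.degrees(np.arctan2(R[1,1],R[0,1])))
cap("side","side11");crop("side11",250,150,320,220,10,"side11c"); cap("wrist","wrist11");crop("wrist11",180,180,340,384,3,"w11c")
E
```

```text
[0.62481431 0.50201755 4.74879885] [ 0.01018945  0.1030476  -0.04070941] [646.66609952 -47.21233739 189.04374982] 10.4667 19.036948609268066
-39.88163367103656
```

View pics/w11c.png

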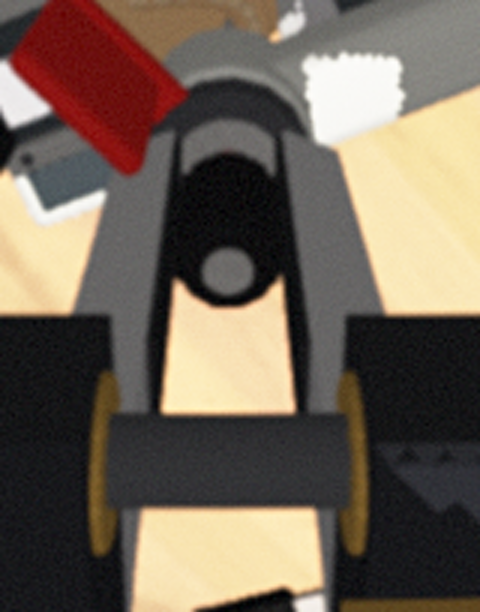

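View pics/side11c.png

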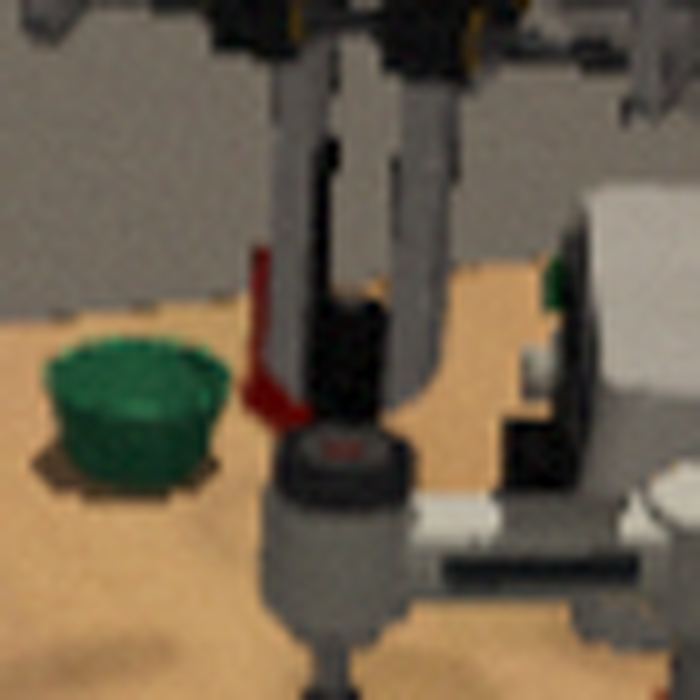

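Emit:
move_arm(
  commands=[0,0.3,-0.3,0,0,4,0,0.6,-0.5,0,0,8,-0.1,0.9,-0.5,0,0,12,-0.2,1.2,-0.5,0,0,16,-0.2,1.2,-0.5,0,0,16,-0.2,1.2,-0.5,0,0,16],
)

```text
time: 11.07
ee_pos: [647.5, -48.2, 189.2]
tool_rot: [-3.003, -0.922, 0.003]
contact_force: [0.7, -1.6, 2.0]
finger_gap: 19.1
```

```bash
python3 - <<'E'
from h import *
o=get_obs();print(o['contact_force'],o['torque'],o['ee_pos'],o['time'],o['finger_gap'])
R=cv2.Rodrigues(o['tool_rot'])[0];print(np.degrees(np.arctan2(R[1,1],R[0,1])))
cap("side","side12");crop("side12",250,150,320,220,10,"side12c"); cap("wrist","wrist12");crop("wrist12",180,180,340,384,3,"w12c")
E
```

```text
[ 0.65642849 -1.61318601  1.96294092] [-0.23390527  0.13360218  0.00653286] [647.52739921 -48.18239686 189.20433275] 11.0667 19.08939566001511
-55.85980339955946
```

View pics/w12c.png

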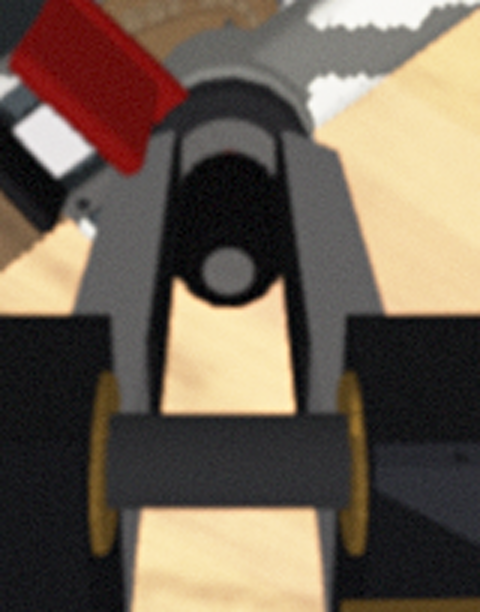

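```bash
cat > wing.py <<'E'
import sys
from h import *
w=dict(np.load(f"pics/{sys.argv[1]}.npz"));P=lambda x,y:(x/3+180-.3,y/3+180-.3)
a=[float(v) for v in sys.argv[2:]]
A=onz(w,P(*a[:2]),215);B=onz(w,P(*a[2:]),215);d=(A-B)[:2]
print(A,B,np.linalg.norm(d),np.degrees(np.arctan2(d[1],d[0])), 'from axis',[np.degrees(np.arctan2(q[1]+50.6,q[0]-643.9)) for q in(A,B)])
E
python3 wing.py wrist12 14 63 130 168; python3 wing.py wrist11 14 63 130 168;python3 wing.py wrist9 108 0 175 140
```

```text
[6.54300608e+02 6.47766697e-01 2.15000000e+02] [648.93430501 -26.36841957 215.        ] 27.543992652234607 78.76540402832907 from axis [np.float64(78.52777369697358), np.float64(78.26330690021716)]
[639.86324644   1.55331378 215.        ] [642.15199361 -25.86401623 215.        ] 27.512694313851547 94.77188005742761 from axis [np.float64(94.42596439111838), np.float64(94.04217488673588)]
[623.40729831  -2.19651319 215.        ] [634.29714495 -27.64609896 215.        ] 27.681585499985903 113.16602286737115 from axis [np.float64(112.94645957428), np.float64(112.70218862999869)]
```

Emit:
move_arm(
  commands=[0,0.2,0,0,0,2,0,0.3,0,0,0,4,0,0.5,0,0,0,6,0,0.6,0,0,0,7.5,0,0.6,0,0,0,7.5,0,0.6,0,0,0,7.5],
)

```text
time: 11.67
ee_pos: [647.7, -48.7, 189.2]
tool_rot: [-3.057, -0.723, 0.003]
contact_force: [-2.2, -1.8, -0.1]
finger_gap: 19.0
```

```bash
python3 - <<'E'
from h import *
o=get_obs();print(o['contact_force'],o['torque'],o['ee_pos'],o['time'],o['finger_gap'])
R=cv2.Rodrigues(o['tool_rot'])[0];print(np.degrees(np.arctan2(R[1,1],R[0,1])))
cap("side","side13");crop("side13",220,150,340,270,6,"side13c"); cap("wrist","wrist13");crop("wrist13",180,180,340,384,3,"w13c")
E
```

```text
[-2.2388525  -1.83836331 -0.13377859] [-0.41482362  0.39959781  0.19915711] [647.72465851 -48.71041466 189.23302249] 11.6667 18.98724480821707
-63.39237383884487
```

View pics/w13c.png

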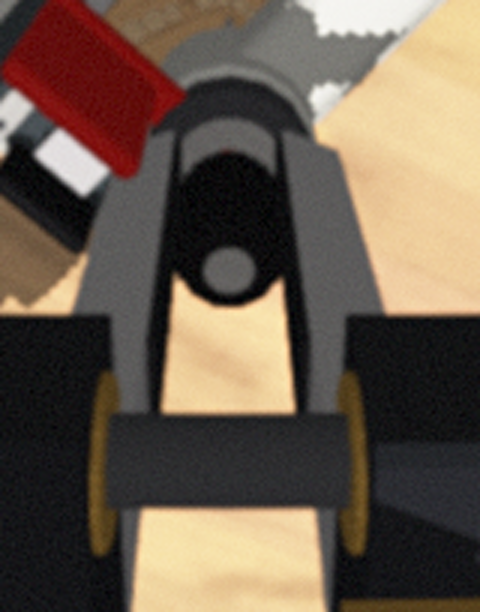

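```bash
python3 wing.py wrist13 5 72 130 174
```

```text
[ 6.58600644e+02 -3.74144968e-01  2.15000000e+02] [650.8820831  -27.70261758 215.        ] 28.397563214752125 74.22837828628415 from axis [np.float64(73.68573391363557), np.float64(73.04199953517303)]
```

View pics/side13c.png

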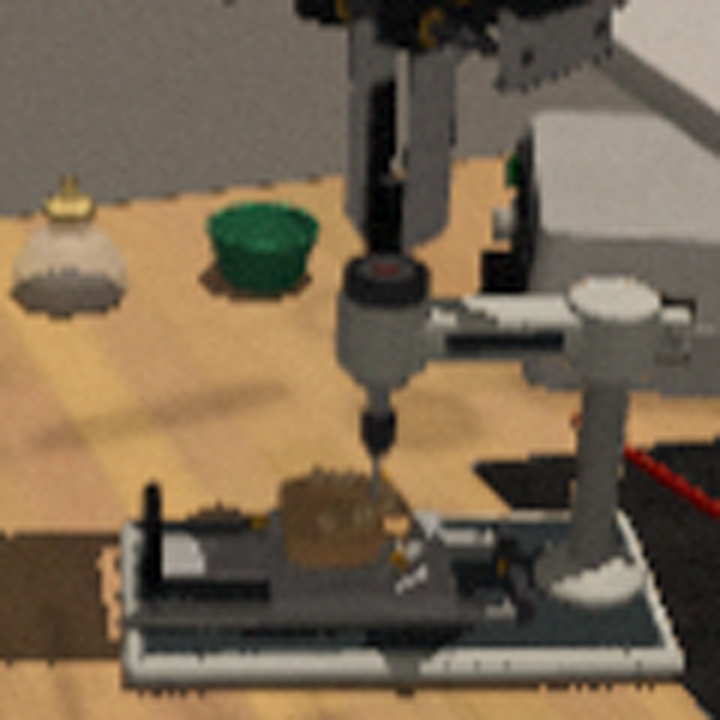

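Emit:
move_arm(
  commands=[0,0.1,0,0,0,2,0,0.2,0,0,0,3,0,0.2,0,0,0,3,0,0.2,0,0,0,3],
)

```text
time: 12.1
ee_pos: [647.5, -48.9, 189.3]
tool_rot: [-3.075, -0.643, 0.005]
contact_force: [-4.8, -3.0, 1.4]
finger_gap: 19.1
```

```bash
python3 - <<'E'
from h import *
o=get_obs();print(o['contact_force'],o['torque'],o['ee_pos'],o['time'],o['finger_gap'])
R=cv2.Rodrigues(o['tool_rot'])[0];print(np.degrees(np.arctan2(R[1,1],R[0,1])))
cap("wrist","wrist14");crop("wrist14",180,180,340,384,3,"w14c")
E
```

```text
[-4.77884033 -2.96546318  1.44342711] [-0.58900158  0.72061584  0.61058613] [647.51541688 -48.90263771 189.30991328] 12.1 19.05416135236453
-66.37727925271558
```

View pics/w14c.png

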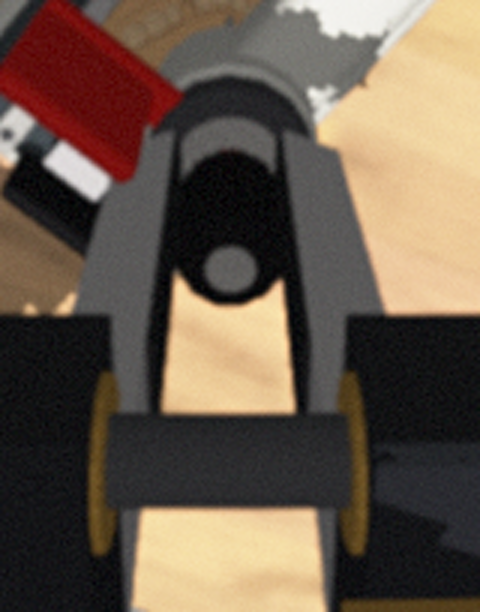

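```bash
python3 wing.py wrist14 0 78 125 178; python3 -c "
from plant import robot;print(robot.job_done())"
```

```text
[659.49459674  -0.67912873 215.        ] [650.66178617 -27.47796269 215.        ] 28.216946043392568 71.75794424814268 from axis [np.float64(72.65191000565423), np.float64(73.69902002799304)]
the job is handed in; nothing more can be done
None
```

The surveyor is set up and the job is handed in at about 12 s of the 51 s allowed. No verdict is reported, so the results below come from my own checks.

- **Carriage:** I pushed the plate to the end stop with closed fingers, and the force rose to about 18 N. After backing off, the side picture showed the plate at its home position. It had started about 12 mm in rather than fully drawn out.
- **Spindle:** I gripped the knob at 40 N and drew it down. The tool ended 30.2 mm below where it gripped. After the draw-down and again near the end of the sweep, the side picture showed the red ring at the collar top. The knob did not slip in the fingers.
- **Lever:** I swept the wing clockwise with the side of the gripping finger until it stopped following, and the twist rose from about 0.2 to 0.6 N m. The last picture put the wing at 72 to 74 degrees in world axes; shut is 73. The lever was already about 0.1 to 0.15 rad closed when I started.
- **At hand-in:** The fingers were still holding the knob, with a 19 mm opening on the 20 mm knob.

The spindle axis in y came out between -49 and -52 mm depending on the picture, and a side force of up to 5 N showed on the tool while I held the knob. I did not measure the bystanders again at the end; nothing touched them that I could see.

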